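# Recover and lock the fallen relay modules

## Robot

A 7-joint arm with a two-finger parallel gripper is mounted at the origin on the work surface. World frame = base frame: x ahead of the robot, y to its left, z up, the work surface at z = 0. Lengths are in m, angles in rad, forces in N, time in s.
With the tool pointing down it reaches from about 0.425 to 0.925 m from the base axis. Payload 6.8 kg.
Tool frame: the origin (TCP) lies between the finger pads; the fingertips stand 22 mm ahead of it and the grasp point (between the pads) lies 3 mm ahead of it; z points along the fingers, y is the line along which they close (so a half turn about z gives the same grasp; the last joint's range is limited). The gripper opens to 85 mm and grips with 20 to 120 N. Pads are 22 mm wide; open, the fingers measure 114 mm over their backs; the gripper's body (76 mm by 85 mm) begins 54 mm behind the grasp point. The pads swing forward as they close: fully open they stand 13 mm farther back than shut.
Start: joints at [1.119, 0.477, 0.022, 1.555, -0.011, 1.109, -0.083], TCP at [0.228, -0.636, 0.253] pointing down, gripper open.
Joint ranges: [-2.96, 2.96], [-0.34, 2.1], [-1.41, 1.46], [0.24, 2.44], [-1.37, 4.51], [0.17, 1.92], [-2.96, 2.96]. Speed limits (rad/s): [2.39, 2.39, 3.14, 3.14, 3.14, 3.14, 3.14].

## Interface

Orientations are given as a unit quaternion [w, x, y, z].
In Python, from station import bot gives the robot as it stands.
- The arm moves only by the tool servo_tool, never from a script. Its argument "motion" is a list that holds one entry, the list of rows, each a list of 5 numbers: the opening, from 0 (shut) to 1 (fully open), then the shift along the world's x, y, z each as a share of 0.04 m, from -1 to 1, then the turn about the world's z as a share of 0.12 rad, from -1 to 1. A call has 1 to 20 rows; each row shifts and turns the commanded pose from where the row before left it; what a row does not reach is not made up. A row lasts 1/10 s, in which the tool goes at most 50 mm and 8.59 degrees, less where a joint would pass 70% of its speed; a pose out of reach is approached as far as the arm can. A call with a number of a shift or a turn outside -1 to 1 is refused whole. A call with a gripper value outside its range is refused whole. The fingers move at their own pace and stop on an object; "newtons" is the grip in N (left out, the last holds). Time passes only in rows, so rows that do not move let the fingers close. It gives the time, the measured TCP pose, the force, the opening and the grip force at its end, in the units of the state.
- bot.get_obs(): the state, without advancing time (a new reading comes with each control period).
- bot.read_camera(name): name is "scene" or "side" or "wrist"; returns (picture, depth): 400x640x3 uint8, red, green, blue; 400x640 float32, m along the optical axis (not along the pixel's ray), 0 where there is no reading.
- bot.get_calibration(name): a dict with "fovy" (degrees; the focal length in pixels is half the picture's height over the tangent of half this angle, whatever the lens; pixels are square), "cx", "cy" (the principal point, pixels), "view" (4x4, takes a point from world to camera coordinates). Camera axes: x right, y down, z forward; pixel columns grow to the right and rows downward; lengths in m; the calibration is good to about 2 mm. A picture is of the moment at which its call begins: read the wrist's pose just before it. get_calibration takes no time and is no camera call; for the wrist camera it gives the pose at the moment of the call.
- bot.hand_in(): hands the job in; it is judged then, once.
The state is a dict: "t": time; "q": joint angles; "joint_vel": joint speeds; "joint_torque": joint torques, N m; "eef_pos": TCP position; "tool_rot": TCP orientation; "contact_force": force on the tool from outside, world axes, zero at the start; "torque": the same for the moment, N m; "gripper_width": opening from 0.0 (shut) to 1.0 (fully open); "grasp_force": force on a finger pad.
Only numpy, scipy, OpenCV 4.12 (cv2) and the standard library are available. Lean on these libraries where they do the work, as an engineer would, in place of code of your own. Each camera call takes 0.05 s, during which the arm holds its last target. There are 200 camera calls.

## Task

The orange relay modules have fallen behind the tube guard, where the hand must not touch them: draw every one out with the red-handled hook, then seat each module upright and fully home in any pocket of the black carrier. Once all are seated, swing the locking lever fully shut over them, and then push the sliding bolt fully home into the keeper on the lever's end. The hook must end standing on its blue mat, and the other things on the bench are to be left where they are.

Things in the scene. Friction and masses are not known exactly. Their poses are not given: they have to be found in the camera images.
- guard: fixed guard: flat roof of 10 mm steel bars 40 mm apart (underside 112, top 124 mm above bench; 300 mm wide along own x, 215 mm deep along own y) on four yellow posts 16 mm thick at x = +-146 mm. Open at the mouth; fingers do not fit between the bars. Origin: on the bench under the middle of the mouth edge; own +y runs inward (the mouth looks to about world -y), z up
- relay_a: relay module: orange block, black base, white patch on top, 60 mm (own x) x 36 (own y) x 34 high, 0.1 to 0.17 kg. Origin: centre of underside, z up. Two or three are present, at first on the bench under the guard, centre 45 to 95 mm inward of the mouth, 70 to 110 mm apart, long side roughly along the guard's y
- relay_b: relay module: orange block, black base, white patch on top, 60 mm (own x) x 36 (own y) x 34 high, 0.1 to 0.17 kg. Origin: centre of underside, z up. Two or three are present, at first on the bench under the guard, centre 45 to 95 mm inward of the mouth, 70 to 110 mm apart, long side roughly along the guard's y
- relay_c: relay module: orange block, black base, white patch on top, 60 mm (own x) x 36 (own y) x 34 high, 0.1 to 0.17 kg. Origin: centre of underside, z up. Two or three are present, at first on the bench under the guard, centre 45 to 95 mm inward of the mouth, 70 to 110 mm apart, long side roughly along the guard's y
- hook: draw hook, 0.22 kg, standing on its blade and foot, at first on the mat. Red handle 92 mm long (own x -46 to +46), 22 mm wide (own y), from 36 to 66 mm high; a steel shaft 8 mm thick runs from it along own +x, axis 41 mm high, to the downturned blade at x = 250 mm. Origin: under the middle of the handle, level with the lower edges of blade and foot, z up
- hook_blade (a point): middle of the lower edge of the hook's flat blade at own x = 250 mm: 8 mm thick, 40 mm wide (across own y), 45 mm high
- hook_foot (a point): middle of the lower edge of the hook's foot plate at own x = -50 mm: 8 mm thick, 40 mm wide, 50 mm high
- mat: blue mat, the hook's place: a flat marking level with the bench, 380 mm (own x) x 90 mm (own y). Origin: its centre, at bench height
- carrier: fixed black carrier 216 mm (own x) x 52 (own y) x 16 high; three pockets in a row along own x, each 64 x 40 mm (2 mm play on each side of a module) and 10 deep (floor 6 mm above bench), walls 6. A seated module's long side lies along own x, its top 40 mm above the bench. A 43 mm high block at x = -126 mm carries the lever's pin. Origin: centre of underside
- pocket_1 (a point): centre of the floor of a carrier pocket (carrier's x = -70 mm), axes as the carrier's
- pocket_2 (a point): centre of the floor of a carrier pocket (carrier's x = 0 mm), axes as the carrier's
- pocket_3 (a point): centre of the floor of a carrier pocket (carrier's x = 70 mm), axes as the carrier's
- lever (a joint): angle of the steel locking lever, rad: 0 = shut (a stop), lying along the carrier's +x over all pockets; grows to 1.7 as it swings level toward the carrier's -y side; starts at 1.15 to 1.4. A bar 18 mm wide, 226 mm from pin to tip, 44 to 54 mm above the bench; clears seated modules by 4 mm. Stays where it is left; 1 to 2 N at the knob moves it
- lever_knob (a point): middle of the upright red knob on the lever, 125 mm from the pin: a cylinder 18 mm thick, 54 to 96 mm above the bench (this point at 75 mm)
- lever_pin (a point): the lever's upright pin, at the height of the bar's underside (44 mm)
- bolt (a joint): travel of the sliding bolt, m: 0 = drawn back, 0.036 = home (a stop), the tip fully through the yellow keeper on the lever's end; starts at 0 to 0.008. It slides along the carrier's -x on an aluminium seat 54 mm high at the carrier's x = 108 to 172 mm, between two rails 66 mm high. 2 N moves it, it stays where it is left; the knob stands at carrier x = 145 mm minus the travel
- bolt_knob (a point): middle of the upright red knob of the sliding bolt: a cylinder 18 mm thick, 65 to 93 mm above the bench (this point at 80 mm)
- wrench: bystander: wrench 190 mm long lying beside the carrier
- screwdriver: bystander: screwdriver 200 mm long lying at the far side
- lube_can: bystander: green can, 54 mm thick, 150 mm high, origin under its centre
- brake_disc: bystander: steel brake disc, 140 mm across, lying at the far side
- mug: bystander: blue mug, 90 mm high
- fork_cap: bystander: aluminium fork cap, 52 mm across, 50 mm high
- bolt_tin: bystander: brass-coloured tin 90 x 65 x 30 mm
Not all that is in view belongs to the job. Leave any green or yellow look-alike of the relay_c alone.

How it is judged:
By the outcome, as a careful person would: the job done as asked, in the order asked, and still so for the second after the job is handed in, with the robot touching nothing.
Of relay_a, relay_b, relay_c only 2 to 3 are there at a start; the rules pass over those that are not, and their reading is None.
At some moment in a run one of relay_a, relay_b, relay_c may be knocked a few centimetres aside while the robot is not near it.
It also fails if it takes over 210 s, if anything falls off the work surface, if the arm or the gripper's body presses on something with over 40 N, if the wrist force passes 120 N, or if a joint passes its speed limit or range.

## Working session

There is one attempt and no reset: what is moved stays moved. The work goes in short steps, Python scripts to look and compute and a tool call to move; the robot and the scene stay as the last step left them, time stands still between calls to the robot, and variables do not carry over. Pictures are saved under pics/ and viewed, at most 14 in all, crops included, and the job is handed in when it is done.

Besides the shell and the picture viewer there is one more tool, called after "Call:" as name(argument=value, ...), one argument or row to a line, values as JSON. servo_tool: Moves the arm, as the interface text tells. Shift numbers are shares of 0.04 m and turn numbers shares of 0.12 rad, none past 1 either way. Its arguments: {"type":"object","properties":{"motion":{"type":"array"},"newtons":{"type":"number"}},"required":["motion"]}

```bash
mkdir -p pics; ls; cat > h.py <<'E'
import numpy as np, cv2
from station import bot
def shot(n,name=None):
    c=bot.get_calibration(n); im,d=bot.read_camera(n)
    if name: cv2.imwrite('pics/'+name+'.png',im[:,:,::-1])
    np.savez(''+n+'.npz',im=im,d=d,view=c['view'],k=[c['fovy'],c['cx'],c['cy']])
    return im,d
def load(n):
    z=np.load(''+n+'.npz'); return z['im'],z['d'],z['view'],z['k']
def cloud(n):
    im,d,V,k=load(n); f=200/np.tan(np.radians(k[0])/2)
    v,u=np.mgrid[:400,:640]
    P=np.stack([(u-k[1])/f*d,(v-k[2])/f*d,d],-1)
    R,t=np.array(V)[:3,:3],np.array(V)[:3,3]
    W=(P-t)@R; W[d==0]=np.nan
    return im,W
def ray(n,u,v,z):
    im,d,V,k=load(n); f=200/np.tan(np.radians(k[0])/2)
    R,t=V[:3,:3],V[:3,3]; o=-R.T@t; r=R.T@np.array([(u-k[1])/f,(v-k[2])/f,1])
    return o+r*(z-o[2])/r[2]
E
python3 - <<'E'
from h import *
for n in ('scene','side','wrist'):
    shot(n,n+'0'); c=bot.get_calibration(n); print(n,c['fovy'],c['cx'],c['cy'],np.round(np.linalg.inv(c['view']),3).tolist())
a=[cv2.imread('pics/%s0.png'%n) for n in ('scene','side')]
print(bot.get_obs())
E
```

```text
pics
scene 55.84932610185783 318.1830642905179 202.74882876575745 [[-0.222, 0.804, -0.551, 1.152], [0.975, 0.192, -0.113, 0.136], [0.015, -0.562, -0.827, 0.967], [0.0, 0.0, 0.0, 1.0]]
side 54.61650258991174 318.37474636896957 196.42278851262043 [[-0.981, -0.155, 0.114, 0.392], [-0.192, 0.769, -0.61, 0.796], [0.007, -0.62, -0.784, 1.086], [0.0, 0.0, 0.0, 1.0]]
wrist 67.41321782664373 319.9214240884214 195.89501899009048 [[0.338, -0.89, -0.306, 0.307], [-0.941, -0.32, -0.11, -0.607], [-0.0, 0.325, -0.946, 0.373], [0.0, 0.0, 0.0, 1.0]]
{'t': 0.15, 'q': array([ 1.11886049,  0.47762422,  0.02235325,  1.55616333, -0.01151832,
        1.10931639, -0.08312216]), 'joint_vel': array([-0.00162097, -0.00342958, -0.00011638, -0.00329269, -0.00080368,
        0.00036727,  0.00065553]), 'joint_torque': array([ 3.36159195e-03, -5.96924222e+01,  1.61022618e+00, -2.81490433e+01,
        1.26002068e-02,  6.55633077e-03,  2.95421010e-06]), 'eef_pos': array([ 0.22740633, -0.6351114 ,  0.25256555]), 'tool_rot': array([-6.73131768e-04,  9.85259760e-01,  1.71063515e-01, -1.59041971e-04]), 'contact_force': array([-0.14609998,  0.8263586 ,  0.60256871]), 'torque': array([ 0.03811697,  0.00887927, -0.00991704]), 'grasp_force': 0.0, 'gripper_width': 1.001088705980096}
```

View pics/scene0.png

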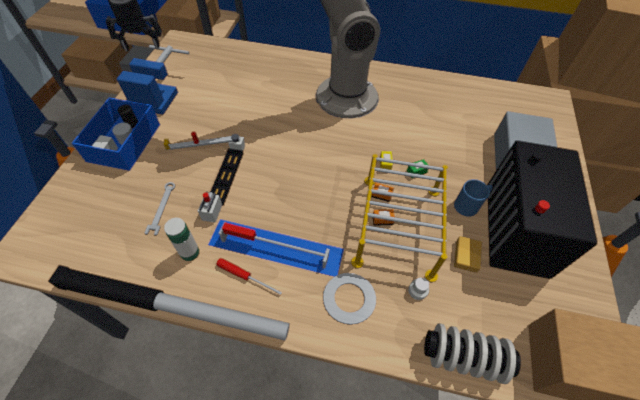

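View pics/side0.png

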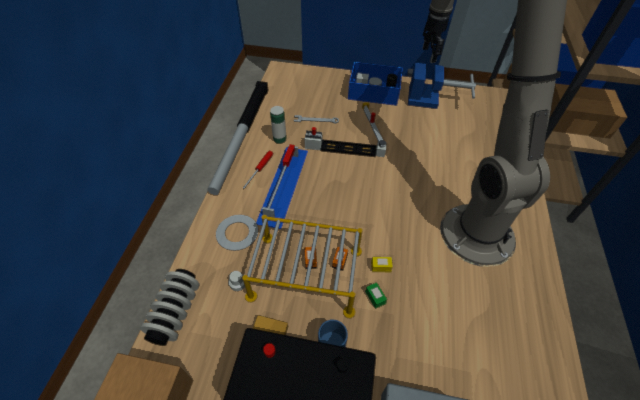

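The scene picture shows the guard at (405,215) with two orange modules at (382,192) and (382,216), the hook on its mat (235,230)-(325,258), the carrier at (222,182), and the lever knob at (195,137). The side view agrees. I'll build a metric top-down view from both depth images.

```bash
cat >> h.py <<'E'
def top(names,x0,x1,y0,y1,s,zmax=0.3):
    # image: columns = -y.. (y left->right reversed no): col=(y-y0)/s, row=(x-x0)/s
    H,W=int((x1-x0)/s),int((y1-y0)/s); I=np.zeros((H,W,3),np.uint8); Z=np.full((H,W),-1.)
    for n in names:
        im,P=cloud(n); f=3
        im=cv2.resize(im,None,fx=f,fy=f,interpolation=cv2.INTER_NEAREST).reshape(-1,3)
        P=cv2.resize(P,None,fx=f,fy=f,interpolation=cv2.INTER_NEAREST if f==1 else cv2.INTER_LINEAR).reshape(-1,3)
        m=np.isfinite(P).all(1)&(P[:,2]<zmax); m[m]&=(P[m,0]>x0)&(P[m,0]<x1)&(P[m,1]>y0)&(P[m,1]<y1)
        P=P[m];c=im[m];o=np.argsort(P[:,2]);P=P[o];c=c[o]
        r=np.clip(((P[:,0]-x0)/s).astype(int),0,H-1);q=np.clip(((P[:,1]-y0)/s).astype(int),0,W-1)
        k=P[:,2]>=Z[r,q]; I[r[k],q[k]]=c[k];Z[r[k],q[k]]=P[k,2]
    return I,Z
def blobs(n,lo,hi,zr=(-.01,.2),amin=8,box=(0,1.2,-1,1)):
    im,P=cloud(n); h=cv2.cvtColor(im,cv2.COLOR_RGB2HSV)
    m=cv2.inRange(h,lo,hi); m[~((P[...,2]>zr[0])&(P[...,2]<zr[1])&(P[...,0]>box[0])&(P[...,0]<box[1])&(P[...,1]>box[2])&(P[...,1]<box[3]))]=0
    k,L,st,ce=cv2.connectedComponentsWithStats(m)
    for i in range(1,k):
        if st[i,4]>=amin:
            q=P[L==i]; print(n,'px',np.round(ce[i]),'A',st[i,4],'mean',np.round(q.mean(0),3),'min',np.round(np.percentile(q,3,0),3),'max',np.round(np.percentile(q,97,0),3))
    return m,P
E
python3 - <<'E'
from h import *
I,Z=top(['scene','side'],.35,.95,-.5,.5,.00125)
for y in range(0,800,80): cv2.putText(I,'%.1f'%(-.5+y*.00125),(y,10),0,.35,(255,0,0)); I[:6,y]=255
for x in range(0,480,80): cv2.putText(I,'%.2f'%(.35+x*.00125),(0,x+4),0,.35,(255,0,0))
cv2.imwrite('pics/top0.png',I[:,:,::-1])
for n in ('scene','side'):
    print('red');blobs(n,(0,150,80),(5,255,255));blobs(n,(174,150,80),(180,255,255))
    print('orange');blobs(n,(6,170,100),(16,255,255),box=(.2,1,-.1,.6))
    print('blue');blobs(n,(100,160,60),(125,255,255),zr=(-.02,.02),amin=200)
    print('yellow');blobs(n,(22,150,80),(32,255,255),amin=6)
E
```

```text
red
scene px [194. 137.] A 31 mean [ 0.409 -0.425  0.084] min [ 0.403 -0.432  0.058] max [ 0.413 -0.419  0.1  ]
scene px [206. 196.] A 38 mean [ 0.62  -0.298  0.088] min [ 0.611 -0.305  0.072] max [ 0.625 -0.291  0.096]
scene px [238. 231.] A 248 mean [ 0.693 -0.179  0.064] min [ 0.683 -0.221  0.048] max [ 0.7   -0.137  0.07 ]
scene px [233. 269.] A 278 mean [ 0.786 -0.169  0.024] min [ 0.769 -0.213  0.016] max [ 0.801 -0.125  0.029]
orange
scene px [376. 185.] A 25 mean [0.425 0.169 0.034] min [0.409 0.164 0.024] max [0.438 0.175 0.038]
scene px [390. 189.] A 20 mean [0.429 0.213 0.036] min [0.42  0.204 0.033] max [0.439 0.219 0.039]
scene px [376. 211.] A 18 mean [0.521 0.182 0.035] min [0.514 0.176 0.032] max [0.529 0.189 0.037]
scene px [391. 212.] A 25 mean [0.515 0.227 0.036] min [0.505 0.218 0.033] max [0.526 0.233 0.039]
scene px [378. 220.] A 12 mean [0.545 0.192 0.031] min [0.542 0.184 0.027] max [0.548 0.203 0.036]
blue
scene px [127. 154.] A 242 mean [ 0.473 -0.654  0.014] min [ 0.332 -0.766  0.006] max [ 0.529 -0.617  0.02 ]
scene px [282. 250.] A 2610 mean [ 0.693 -0.06
[... 1709 characters left out ...]
.005]
yellow
side px [313. 224.] A 295 mean [0.527 0.154 0.123] min [0.385 0.146 0.118] max [0.678 0.161 0.127]
side px [266. 229.] A 17 mean [0.676 0.163 0.065] min [0.673 0.162 0.046] max [0.679 0.165 0.086]
side px [267. 239.] A 43 mean [0.679 0.161 0.004] min [0.668 0.145 0.001] max [0.694 0.173 0.011]
side px [359. 250.] A 37 mean [0.38  0.152 0.018] min [0.372 0.139 0.001] max [0.385 0.163 0.076]
side px [352. 251.] A 9 mean [0.402 0.152 0.004] min [0.399 0.144 0.002] max [0.404 0.159 0.007]
side px [382. 265.] A 229 mean [0.303 0.196 0.027] min [0.274 0.17  0.004] max [0.334 0.21  0.038]
side px [297. 291.] A 686 mean [0.532 0.36  0.093] min [0.373 0.348 0.002] max [0.679 0.37  0.126]
```

View pics/top0.png

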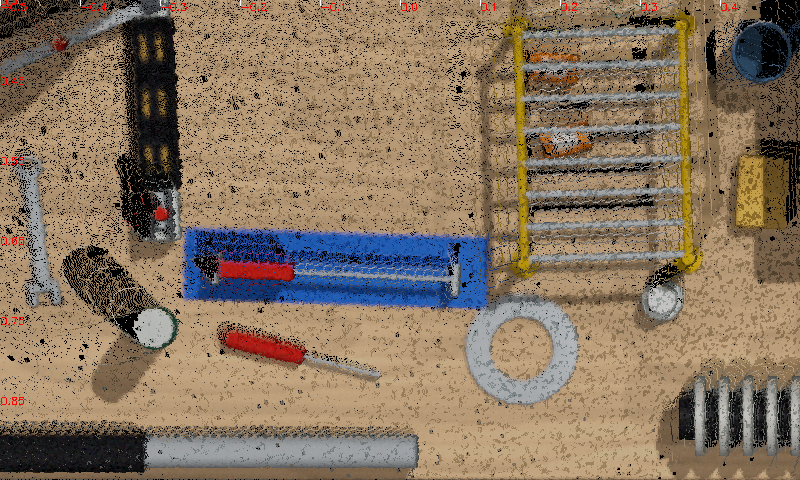

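The map shows two modules, A at about (0.435,0.19) and B at about (0.53,0.205). There is no third one under the guard. The hook lies along +y and the carrier's +x runs along world +x. I'll move above the handle first.

Call:
servo_tool(
  motion=[
    [[1,0.825,0.815,0,0.73],[1,0.825,0.815,0,0.73],[1,0.825,0.815,0,0.73],[1,0.825,0.815,0,0.73],[1,0.825,0.815,0,0.73],[1,0.825,0.815,0,0.73],[1,0.825,0.815,0,0.73],[1,0.825,0.815,0,0.73],[1,0.825,0.815,0,0.73],[1,0.825,0.815,0,0.73],[1,0.825,0.815,0,0.73],[1,0.825,0.815,0,0.73],[1,0.825,0.815,0,0.73],[1,0.825,0.815,0,0.73],[1,0,0,0,0],[1,0,0,0,0]],
  ],
  newtons=60,
)

```text
t: 1.75
eef_pos: [0.6899, -0.1773, 0.2524]
tool_rot: [-0.001, 0.706, 0.708, -0.0]
contact_force: [0.4, -2.1, -0.4]
gripper_width: 0.998
grasp_force: 0.0
```

```bash
cat >> h.py <<'E'
def st():
    o=bot.get_obs(); w,x,y,z=o['tool_rot']; 
    print('t',round(o['t'],2),'p',np.round(o['eef_pos'],4),'yawY',round(2*np.arctan2(y,x)-np.pi/2,3),'F',np.round(o['contact_force'],1),'g',round(o['gripper_width'],3),round(o['grasp_force'],1),'q',np.round(o['q'],2))
E
python3 - <<'E'
from h import *
st()
shot('wrist','wr1')
for n in ('wrist','scene','side'):
    im,P=cloud(n); h=cv2.cvtColor(im,cv2.COLOR_RGB2HSV)
    m=((h[...,0]<6)|(h[...,0]>173))&(h[...,1]>140)&(P[...,2]>.060)&(P[...,2]<.075)&(abs(P[...,0]-.69)<.04)&(abs(P[...,1]+.17)<.1)
    q=P[m]; 
    if len(q)<20: print(n,'none');continue
    (c,s,a)=cv2.minAreaRect((q[:,:2]*1000).astype(np.float32)); print(n,len(q),'handle',np.round(c,1),np.round(s,1),round(a,1),'z',q[:,2].mean().round(4))
    m=(h[...,1]<70)&(P[...,2]>.037)&(P[...,2]<.055)&(abs(P[...,0]-.7)<.04)&(P[...,1]>-.12)&(P[...,1]<.085)
    q=P[m]
    if len(q)>20: print('shaft',np.polyfit(q[:,1],q[:,0],1).round(4),'blade y',np.percentile(q[:,1],[2,98]).round(3))
E
```

```text
t 1.75 p [ 0.6899 -0.1773  0.2524] yawY 0.002 F [ 0.4 -2.1 -0.4] g 0.998 0.0 q [ 0.41  0.57 -0.38  1.43  0.22  1.18  0.  ]
wrist 1559 handle [ 688.9 -179.7] [90.4 21. ] 87.6 z 0.0653
shaft [0.0443 0.6967] blade y [-0.118 -0.012]
scene 222 handle [ 689.9 -178.6] [90.2 19.2] 86.7 z 0.0669
shaft [0.0543 0.6975] blade y [-0.113  0.073]
side 108 handle [ 687.3 -177.8] [91.6 22.2] 87.8 z 0.0649
shaft [0.0348 0.6956] blade y [-0.108  0.076]
```

View pics/wr1.png

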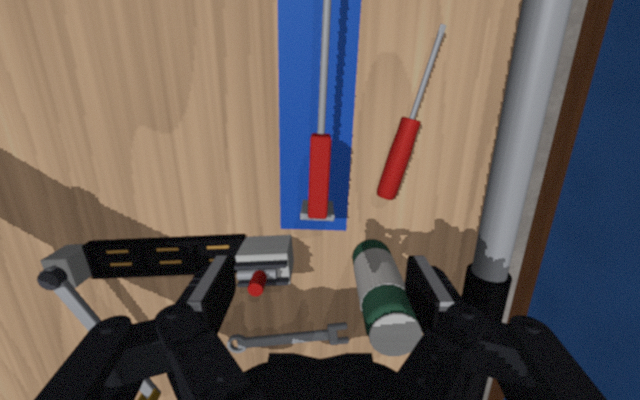

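Handle at (0.689,-0.179), top z 0.065, yaw -0.044 from +y. This matches the 66 mm given.

Call:
servo_tool(
  motion=[
    [[1,0,0,-0.7,-0.37],[1,0,0,-0.7,0],[1,0,0,-0.7,0],[1,0,0,-0.7,0],[1,0,0,-0.7,0],[1,0,0,-0.7,0],[1,0,0,-0.7,0],[1,0,0,0,0],[0,0,0,0,0],[0,0,0,0,0],[0,0,0,0,0],[0,0,0,0,0],[0,0,0,0,0],[0,0,0,0,0],[0,0,0,0,0]],
  ],
  newtons=80,
)

```text
t: 3.3
eef_pos: [0.6902, -0.1793, 0.0587]
tool_rot: [0.001, 0.723, 0.691, 0.0]
contact_force: [-1.1, -1.5, 6.5]
gripper_width: 0.24
grasp_force: 79.0
```

```bash
python3 - <<'E'
from h import *
st()
# relay poses from scene+side, top faces z .028-.042 under guard
for n in('scene','side'):
    shot(n)
pts=[]
for n in('scene','side'):
    im,P=cloud(n); h=cv2.cvtColor(im,cv2.COLOR_RGB2HSV)
    m=(P[...,2]>.027)&(P[...,2]<.043)&(P[...,0]>.39)&(P[...,0]<.67)&(P[...,1]>.15)&(P[...,1]<.34)
    for lo,hi in((.39,.48),(.48,.6),(.6,.67)):
        q=P[m&(P[...,0]>lo)&(P[...,0]<hi)]
        if len(q)>15:
            c,s,a=cv2.minAreaRect((q[:,:2]*1000).astype(np.float32)); print(n,len(q),np.round(c,1),np.round(s,1),round(a,1),np.round(q[:,2].mean(),3))
    m=(P[...,2]>.108)&(P[...,2]<.135)&(P[...,0]>.3)&(P[...,0]<.75)&(P[...,1]>.12)&(P[...,1]<.42)
    print('guard',cv2.minAreaRect((P[m][:,:2]*1000).astype(np.float32)))
E
```

```text
t 3.3 p [ 0.6902 -0.1793  0.0587] yawY -0.045 F [-1.1 -1.5  6.5] g 0.24 79.0 q [ 0.38  0.76 -0.33  1.57  0.3   0.86 -0.1 ]
scene 136 [434.4 192.5] [59.  37.6] 85.0 0.035
scene 160 [525.6 207.3] [38.5 58.9] 14.4 0.035
guard ((530.0662231445312, 252.66891479492188), (308.7077941894531, 219.9370880126953), 1.948064923286438)
side 150 [434. 193.] [63.2 35.8] 83.8 0.033
side 144 [524.  209.7] [34.2 60.5] 12.1 0.034
guard ((530.3802490234375, 254.8690185546875), (307.0567626953125, 220.010009765625), 1.817337989807129)
```

Relay B is at (0.525,0.208), yaw about 103°, and relay A is at (0.434,0.193), yaw about 85°. Tops stand at 34 mm in both views, which is right. I'll lift the hook and stage it for B.

Call:
servo_tool(
  motion=[
    [[0,0,0,0.4,0],[0,0,0,0.4,0],[0,0,0,0.4,0],[0,-0.325,0.125,0,0.385],[0,-0.325,0.125,0,0.385],[0,-0.325,0.125,0,0.385],[0,-0.325,0.125,0,0.385],[0,-0.325,0.125,0,0.385],[0,-0.325,0.125,0,0.385],[0,0,0,0,0],[0,0,0,0,0]],
  ],
)

```text
t: 4.5
eef_pos: [0.6123, -0.1494, 0.1064]
tool_rot: [0.001, 0.621, 0.784, 0.0]
contact_force: [1.1, -0.3, -2.0]
gripper_width: 0.245
grasp_force: 78.6
```

```bash
cat >> h.py <<'E'
def look(box,nm,names=('scene','side'),f=3,b=None):
    o=[]
    for n in names:
        im,d=shot(n); u0,v0,u1,v1=box[n]; o.append(cv2.resize(im[v0:v1,u0:u1],(400,300),interpolation=cv2.INTER_CUBIC))
    cv2.imwrite('pics/'+nm+'.png',np.hstack(o)[:,:,::-1])
E
python3 - <<'E'
from h import *
st()
look({'scene':(240,130,440,280),'side':(220,140,420,290)},'a1')
for n in('scene','side'):
    im,P=cloud(n);h=cv2.cvtColor(im,cv2.COLOR_RGB2HSV)
    m=(h[...,1]<90)&(P[...,2]>.03)&(P[...,2]<.115)&(P[...,0]>.5)&(P[...,0]<.62)&(P[...,1]>-.07)&(P[...,1]<.125)
    q=P[m]; print(n,len(q))
    for lo in np.arange(-.06,.12,.03):
        s=q[(q[:,1]>lo)&(q[:,1]<lo+.03)]
        if len(s): print(round(lo,2),len(s),s.mean(0).round(3),s.min(0).round(3),s.max(0).round(3))
E
```

```text
t 4.5 p [ 0.6123 -0.1494  0.1064] yawY 0.231 F [ 1.1 -0.3 -2. ] g 0.245 78.6 q [ 0.45  0.61 -0.43  1.76  0.32  0.84  0.11]
scene 245
-0.06 33 [ 0.588 -0.045  0.092] [ 0.582 -0.059  0.087] [ 0.594 -0.03   0.096]
-0.03 33 [ 0.582 -0.015  0.093] [ 0.574 -0.029  0.088] [ 0.587 -0.     0.097]
0.0 33 [0.574 0.015 0.092] [0.567 0.001 0.086] [0.579 0.029 0.096]
0.03 33 [0.567 0.045 0.093] [0.562 0.031 0.089] [0.574 0.059 0.097]
0.06 47 [0.555 0.078 0.089] [0.537 0.061 0.047] [0.565 0.09  0.096]
0.09 55 [0.566 0.095 0.083] [0.537 0.09  0.052] [0.576 0.101 0.097]
side 216
-0.06 17 [ 0.588 -0.047  0.092] [ 0.582 -0.06   0.087] [ 0.595 -0.031  0.094]
-0.03 13 [ 0.58  -0.015  0.092] [ 0.576 -0.027  0.089] [ 0.585 -0.002  0.096]
0.0 15 [0.575 0.014 0.092] [0.57  0.    0.089] [0.579 0.028 0.096]
0.03 20 [0.567 0.046 0.091] [0.56  0.032 0.085] [0.572 0.06  0.096]
0.06 27 [0.557 0.077 0.091] [0.538 0.06  0.087] [0.566 0.089 0.095]
0.09 118 [0.555 0.096 0.075] [0.536 0.09  0.048] [0.576 0.104 0.095]
```

View pics/a1.png

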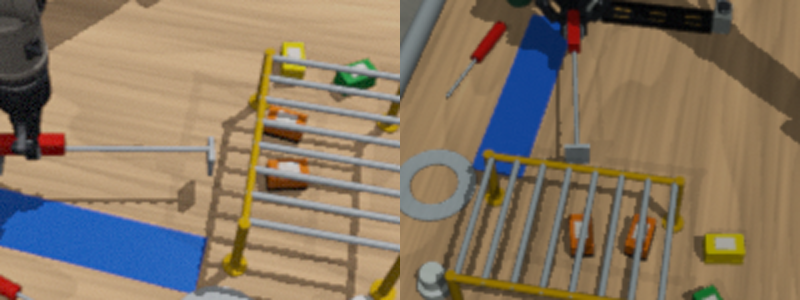

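The hook hangs level: the shaft is at z 0.092 throughout and the blade at (0.556,0.095). I'll advance over B and lower behind it.

Call:
servo_tool(
  motion=[
    [[0,-0.115,0.49,0,0],[0,-0.115,0.49,0,0],[0,-0.115,0.49,0,0],[0,-0.115,0.49,0,0],[0,-0.115,0.49,0,0],[0,-0.115,0.49,0,0],[0,-0.115,0.49,0,0],[0,-0.115,0.49,0,0],[0,0,0,0,0],[0,0,0,-0.29,0],[0,0,0,-0.29,0],[0,0,0,-0.29,0],[0,0,0,-0.29,0],[0,0,0,0,0]],
  ],
)

```text
t: 6.0
eef_pos: [0.5749, 0.0071, 0.0581]
tool_rot: [-0.0, 0.621, 0.784, -0.0]
contact_force: [0.4, -0.3, -2.8]
gripper_width: 0.237
grasp_force: 81.0
```

```bash
cat >> h.py <<'E'
def relays(names=('scene','side'),box=(.38,.67,-.05,.34)):
    for n in names:
        im,P=cloud(n);h=cv2.cvtColor(im,cv2.COLOR_RGB2HSV)
        o=(h[...,0]>4)&(h[...,0]<17)&(h[...,1]>165)&(h[...,2]>90)
        m=o|((h[...,1]<60)&(h[...,2]>140))
        z=(P[...,2]>.028)&(P[...,2]<.041)&(P[...,0]>box[0])&(P[...,0]<box[1])&(P[...,1]>box[2])&(P[...,1]<box[3])
        q=P[o&z][:,:2]
        if len(q)<6: continue
        L=np.zeros(len(q),int)
        from scipy.cluster.hierarchy import fcluster,linkage
        L=fcluster(linkage(q,'single'),.03,'distance')
        for i in set(L):
            s=q[L==i]
            if len(s)>8:
                c,w,a=cv2.minAreaRect((s*1000).astype(np.float32)); a=a if w[0]>w[1] else a+90
                print(n,len(s),'c',np.round(c,1),'size',np.round(w,1),'longaxis',round(a,1))
E
python3 - <<'E'
from h import *
st()
shot('scene');shot('side'); relays()
E
```

```text
t 6.0 p [0.5749 0.0071 0.0581] yawY 0.231 F [ 0.4 -0.3 -2.8] g 0.237 81.0 q [ 0.2   0.6  -0.42  1.92  0.37  0.7  -0.21]
scene 50 c [426.9 191.5] size [21.8 55.7] longaxis 90.6
scene 39 c [525.5 206. ] size [37.5 56. ] longaxis 104.0
side 96 c [434.2 193.4] size [57.9 35.9] longaxis 83.7
side 65 c [524.8 207.2] size [33.8 59.2] longaxis 102.4
```

Call:
servo_tool(
  motion=[
    [[0,0.05,-0.2,0,0],[0,0.1,-0.41,0,0],[0,0.1,-0.41,0,0],[0,0.1,-0.41,0,0],[0,0.1,-0.41,0,0],[0,0.1,-0.41,0,0],[0,0.1,-0.41,0,0],[0,0.1,-0.41,0,0],[0,0.1,-0.41,0,0],[0,0.1,-0.41,0,0],[0,0.05,-0.2,0,0],[0,0,0,0,0]],
  ],
)

```text
t: 7.3
eef_pos: [0.6149, -0.1581, 0.0588]
tool_rot: [0.0, 0.621, 0.783, -0.0]
contact_force: [-0.1, -0.8, -2.0]
gripper_width: 0.244
grasp_force: 80.9
```

```bash
python3 - <<'E'
from h import *
st()
look({'scene':(240,130,440,280),'side':(220,140,420,290)},'a2'); relays()
E
```

```text
t 7.3 p [ 0.6149 -0.1581  0.0588] yawY 0.23 F [-0.1 -0.8 -2. ] g 0.244 80.9 q [ 0.45  0.68 -0.41  1.77  0.36  0.77  0.09]
scene 105 c [565.1  48.1] size [34. 56.] longaxis 101.9
scene 51 c [435.5 191. ] size [56.2 34.9] longaxis 83.2
side 54 c [565.   45.9] size [30.6 50.4] longaxis 102.3
side 94 c [434.2 194.6] size [62.2 35.7] longaxis 84.2
```

View pics/a2.png

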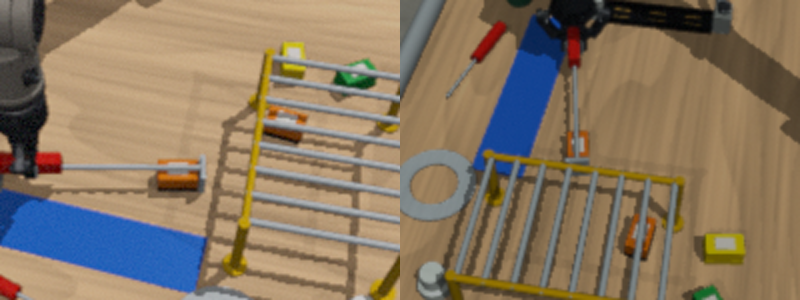

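B is out at (0.565,0.047), clear of the guard. Now A.

Call:
servo_tool(
  motion=[
    [[0,0,0,0.4,0],[0,0,0,0.4,0],[0,0,0,0.4,0],[0,-0.49,-0.075,0,-0.127],[0,-0.49,-0.075,0,-0.127],[0,-0.49,-0.075,0,-0.127],[0,-0.49,-0.075,0,-0.127],[0,-0.49,-0.075,0,-0.127],[0,-0.49,-0.075,0,-0.127],[0,0,0,0,0],[0,-0.07,0.47,0,0],[0,-0.07,0.47,0,0],[0,-0.07,0.47,0,0],[0,-0.07,0.47,0,0],[0,-0.07,0.47,0,0],[0,-0.07,0.47,0,0],[0,-0.07,0.47,0,0],[0,-0.07,0.47,0,0],[0,-0.07,0.47,0,0],[0,0,0,0,0]],
  ],
)

```text
t: 9.4
eef_pos: [0.4729, -0.0012, 0.1084]
tool_rot: [0.001, 0.654, 0.757, 0.001]
contact_force: [0.1, -0.5, -2.1]
gripper_width: 0.24
grasp_force: 80.9
```

```bash
python3 - <<'E'
from h import *
st()
shot('scene');shot('side'); relays()
for n in('scene','side'):
    im,P=cloud(n)
    m=(P[...,2]>.05)&(P[...,2]<.1)&(P[...,0]>.4)&(P[...,0]<.6)&(P[...,1]>.05)&(P[...,1]<.3)
    q=P[m];b=q[q[:,1]>.225]; print(n,np.polyfit(q[:,1],q[:,0],1),'blade',b.mean(0),b.min(0),b.max(0))
E
```

```text
t 9.4 p [ 0.4729 -0.0012  0.1084] yawY 0.146 F [ 0.1 -0.5 -2.1] g 0.24 80.9 q [ 0.28  0.4  -0.49  2.13  0.29  0.68 -0.26]
scene 136 c [565.7  48.4] size [35.5 56.1] longaxis 102.4
scene 52 c [430.3 190.4] size [57.8 33.4] longaxis 72.0
side 90 c [562.8  50. ] size [33.2 61.5] longaxis 102.8
side 42 c [433.7 185.9] size [39.4 39. ] longaxis 5.9
scene [-0.12564527  0.47100843] blade [0.44162686 0.24240975 0.0850857 ] [0.41782827 0.22628514 0.05823267] [0.45762865 0.25111161 0.09945228]
side [-0.13558769  0.47141732] blade [0.43824226 0.245147   0.08102019] [0.417309   0.22657032 0.05223549] [0.45649528 0.25172039 0.09879084]
```

Call:
servo_tool(
  motion=[
    [[0,0,0,-0.31,0],[0,0,0,-0.31,0],[0,0,0,-0.31,0],[0,0,0,-0.31,0],[0,0,0,0,0],[0,0.03,-0.25,0,0],[0,0.06,-0.41,0,0],[0,0.06,-0.41,0,0],[0,0.06,-0.41,0,0],[0,0.06,-0.41,0,0],[0,0.06,-0.41,0,0],[0,0.06,-0.41,0,0],[0,0.06,-0.41,0,0],[0,0.06,-0.41,0,0],[0,0.06,-0.41,0,0],[0,0.03,-0.2,0,0],[0,0,0,0,0]],
  ],
)

```text
t: 11.2
eef_pos: [0.4956, -0.1721, 0.0567]
tool_rot: [-0.0, 0.657, 0.754, -0.0]
contact_force: [0.5, -0.1, -1.6]
gripper_width: 0.244
grasp_force: 86.7
```

```bash
python3 - <<'E'
from h import *
st()
shot('scene');shot('side'); relays()
E
```

```text
t 11.2 p [ 0.4956 -0.1721  0.0567] yawY 0.138 F [ 0.5 -0.1 -1.6] g 0.244 86.7 q [ 0.55  0.55 -0.42  2.04  0.37  0.63  0.02]
scene 131 c [565.   48.1] size [35.7 56.1] longaxis 101.7
scene 81 c [465.5  38.3] size [36.4 55.6] longaxis 99.0
side 90 c [563.   50.3] size [33.2 61.3] longaxis 103.2
side 61 c [465.9  37.6] size [33.8 51.4] longaxis 99.0
```

Both modules are out: A at (0.466,0.038), B at (0.564,0.049). I'll return the hook to its mat.

Call:
servo_tool(
  motion=[
    [[0,0,0,0.4,0],[0,0,0,0.4,0],[0,0,0,0.4,0],[0,0,0,0.4,0],[0,0.61,-0.0225,0,-0.19],[0,0.61,-0.0225,0,-0.19],[0,0.61,-0.0225,0,-0.19],[0,0.61,-0.0225,0,-0.19],[0,0.61,-0.0225,0,-0.19],[0,0.61,-0.0225,0,-0.19],[0,0.61,-0.0225,0,-0.19],[0,0.61,-0.0225,0,-0.19],[0,0,0,0,0],[0,0,0,-0.4,0],[0,0,0,-0.4,0],[0,0,0,-0.4,0],[0,0,0,-0.36,0],[0,0,0,0,0],[0,0,0,0,0]],
  ],
)

```text
t: 13.2
eef_pos: [0.6905, -0.1775, 0.0579]
tool_rot: [-0.001, 0.722, 0.692, -0.0]
contact_force: [0.9, 0.3, -1.6]
gripper_width: 0.242
grasp_force: 88.5
```

```bash
python3 - <<'E'
from h import *
st()
E
```

```text
t 13.2 p [ 0.6905 -0.1775  0.0579] yawY -0.042 F [ 0.9  0.3 -1.6] g 0.242 88.5 q [ 0.4   0.77 -0.36  1.56  0.33  0.87 -0.12]
```

Call:
servo_tool(
  motion=[
    [[0,0,0,-0.04,0],[0,0,0,0,0],[0.5,0,0,0,0],[1,0,0,0,0],[1,0,0,0,0],[1,0,0,0,0],[1,0,0,0,0],[1,0,0,0.5,0],[1,0,0,0.9,0],[1,0,0,0.9,0],[1,0,0,0.9,0],[1,0,0,0.9,0],[1,0,0,0.9,0],[1,0,0,0,0]],
  ],
)

```text
t: 14.6
eef_pos: [0.694, -0.1776, 0.2642]
tool_rot: [0.004, 0.722, 0.692, 0.003]
contact_force: [0.0, 0.1, -0.5]
gripper_width: 0.997
grasp_force: 0.0
```

```bash
python3 - <<'E'
from h import *
st()
shot('scene');shot('side');shot('wrist'); relays()
for n in('wrist','scene','side'):
    im,P=cloud(n); h=cv2.cvtColor(im,cv2.COLOR_RGB2HSV)
    m=((h[...,0]<6)|(h[...,0]>173))&(h[...,1]>140)&(P[...,2]>.055)&(P[...,2]<.075)&(abs(P[...,0]-.69)<.04)&(abs(P[...,1]+.17)<.1)
    q=P[m]; 
    if len(q)<20: print(n,'none');continue
    (c,s,a)=cv2.minAreaRect((q[:,:2]*1000).astype(np.float32)); print(n,len(q),'handle',np.round(c,1),np.round(s,1),round(a,1),'z',q[:,2].mean().round(4))
# carrier: dark points z 0..0.02
    m=(h[...,2]<70)&(P[...,2]>.008)&(P[...,2]<.024)&(P[...,0]>.36)&(P[...,0]<.6)&(abs(P[...,1]+.31)<.06)
    q=P[m]; print(n,'carrier',len(q), cv2.minAreaRect((q[:,:2]*1000).astype(np.float32)) if len(q)>9 else '')
E
```

```text
t 14.6 p [ 0.694  -0.1776  0.2642] yawY -0.042 F [ 0.   0.1 -0.5] g 0.997 0.0 q [ 0.43  0.57 -0.42  1.42  0.24  1.2  -0.05]
scene 130 c [565.4  48.4] size [34.8 56.2] longaxis 102.9
scene 99 c [466.  38.] size [33.7 56.4] longaxis 98.3
side 102 c [465.5  41. ] size [33.8 57.8] longaxis 99.0
side 89 c [563.1  49.6] size [33.2 63.1] longaxis 103.0
wrist 1524 handle [ 691.6 -177.6] [90.  20.3] 87.4 z 0.0652
wrist carrier 2295 ((476.05413818359375, -307.068603515625), (227.04176330566406, 53.8350715637207), 2.904279947280884)
scene 244 handle [ 692.  -177.6] [90.1 18.6] 87.9 z 0.0658
scene carrier 215 ((479.576171875, -306.1062927246094), (216.79515075683594, 53.5150032043457), 3.186758041381836)
side 119 handle [ 689.1 -175.1] [91.9 22.5] 86.8 z 0.0645
side carrier 360 ((474.98516845703125, -305.1722106933594), (226.72715759277344, 61.61274337768555), 2.314025402069092)
```

The hook stands on the mat at its start pose. Now I'll move above B and measure it with the wrist camera.

Call:
servo_tool(
  motion=[
    [[1,-0.4,0.71,0,0.27],[1,-0.4,0.71,0,0.27],[1,-0.4,0.71,0,0.27],[1,-0.4,0.71,0,0.27],[1,-0.4,0.71,0,0.27],[1,-0.4,0.71,0,0.27],[1,-0.4,0.71,0,0.27],[1,-0.4,0.71,0,0.27],[1,0,0,0,0],[1,0,0,0,0]],
  ],
)

```text
t: 15.75
eef_pos: [0.5623, 0.0499, 0.2561]
tool_rot: [-0.001, 0.626, 0.78, -0.001]
contact_force: [0.8, -1.1, -0.1]
gripper_width: 0.999
grasp_force: 0.0
```

```bash
cat >> h.py <<'E'
def wr(box):
    im,P=cloud('wrist'); m=(P[...,2]>.029)&(P[...,2]<.039)&(P[...,0]>box[0])&(P[...,0]<box[1])&(P[...,1]>box[2])&(P[...,1]<box[3])
    k,L,s,c=cv2.connectedComponentsWithStats(m.astype(np.uint8))
    for i in range(1,k):
        if s[i,4]>300:
            q=P[L==i]; c2,w,a=cv2.minAreaRect((q[:,:2]*1000).astype(np.float32)); a=a if w[0]>w[1] else a+90
            print('wrist px',np.round(c[i]),'c',np.round(c2,1),'size',np.round(w,1),'long',round(a,1),'z',q[:,2].mean().round(4))
E
python3 - <<'E'
from h import *
st(); shot('wrist','wr2'); wr((.4,.65,-.05,.13))
E
```

```text
t 15.75 p [0.5623 0.0499 0.2561] yawY 0.219 F [ 0.8 -1.1 -0.1] g 0.999 0.0 q [ 0.26  0.35 -0.57  1.79  0.21  1.07 -0.17]
wrist px [237. 158.] c [465.   38.8] size [36.1 60.1] long 98.1 z 0.0334
wrist px [321. 168.] c [563.7  48.6] size [35.8 60. ] long 103.6 z 0.0336
```

View pics/wr2.png

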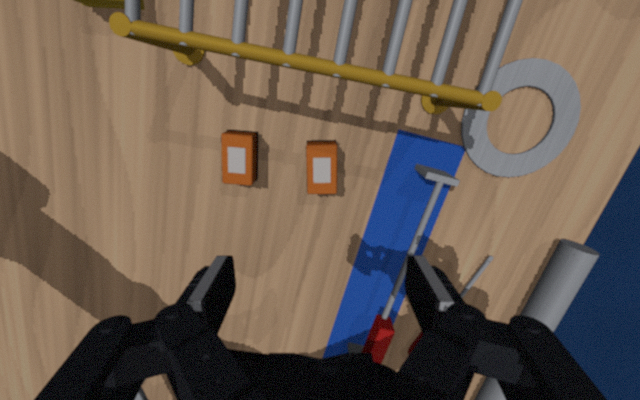

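Wrist view: A at px (237,158), B at px (321,168), both 60x36 mm with top at 33.5 mm. The hook stands on the mat. Now I'll grasp B.

Call:
servo_tool(
  motion=[
    [[1,0.035,-0.03,-0.69,0.15],[1,0,0,-0.69,0],[1,0,0,-0.69,0],[1,0,0,-0.69,0],[1,0,0,-0.69,0],[1,0,0,-0.69,0],[1,0,0,-0.69,0],[1,0,0,-0.69,0],[1,0,0,0,0],[0,0,0,0,0],[0,0,0,0,0],[0,0,0,0,0],[0,0,0,0,0],[0,0,0,0,0],[0,0,0,0,0]],
  ],
  newtons=40,
)

```text
t: 17.3
eef_pos: [0.5656, 0.0484, 0.038]
tool_rot: [0.001, 0.619, 0.785, 0.001]
contact_force: [0.5, -0.3, 6.7]
gripper_width: 0.41
grasp_force: 41.5
```

Call:
servo_tool(
  motion=[
    [[0,0,0,0.7,0],[0,0,0,0.9,0],[0,0,0,0.9,0],[0,0,0,0,0],[0,0,0,0,0]],
  ],
)

```text
t: 17.8
eef_pos: [0.5649, 0.0483, 0.1375]
tool_rot: [0.001, 0.619, 0.785, 0.001]
contact_force: [-0.4, -0.6, -2.2]
gripper_width: 0.412
grasp_force: 40.7
```

```bash
python3 - <<'E'
from h import *
st(); shot('wrist')
im,P=cloud('wrist');h=cv2.cvtColor(im,cv2.COLOR_RGB2HSV)
m=(h[...,0]>4)&(h[...,0]<17)&(h[...,1]>165)&(P[...,2]>.06)&(P[...,2]<.2);m&=(abs(P[...,0]-.56)<.08)&(abs(P[...,1]-.05)<.08)
q=P[m];print(len(q),q.min(0).round(4),q.max(0).round(4))
look({'scene':(340,100,440,175),'side':(250,140,350,215)},'a3')
E
```

```text
t 17.8 p [0.5649 0.0483 0.1375] yawY 0.235 F [-0.4 -0.6 -2.2] g 0.412 40.7 q [ 0.22  0.49 -0.53  1.89  0.33  0.84 -0.25]
6451 [0.5174 0.0173 0.1041] [0.6159 0.0824 0.1992]
```

View pics/a3.png

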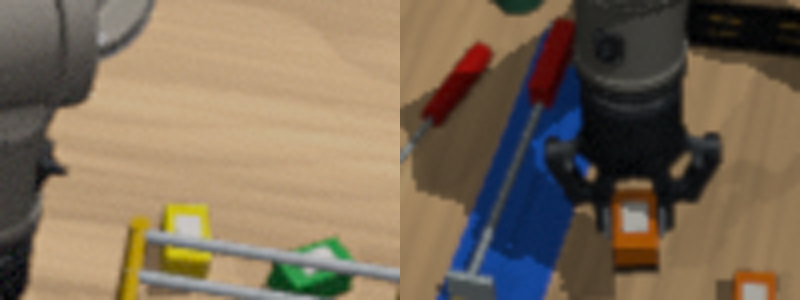

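B is held level. Now I'll go above the carrier, turned to its axis, and measure it.

Call:
servo_tool(
  motion=[
    [[0,-0.15,-0.59,0.2,-0.975],[0,-0.15,-0.59,0.2,-0.975],[0,-0.15,-0.59,0.2,-0.975],[0,-0.15,-0.59,0.2,-0.975],[0,-0.15,-0.59,0.2,-0.975],[0,-0.15,-0.59,0.2,-0.975],[0,-0.15,-0.59,0.2,-0.975],[0,-0.15,-0.59,0.2,-0.975],[0,-0.15,-0.59,0.2,-0.975],[0,-0.15,-0.59,0.2,-0.975],[0,-0.15,-0.59,0.2,-0.975],[0,-0.15,-0.59,0.2,-0.975],[0,-0.15,-0.59,0.2,-0.975],[0,-0.15,-0.59,0.2,-0.975],[0,-0.15,-0.59,0.2,-0.975],[0,0,0,0,0],[0,0,0,0,0]],
  ],
)

```text
t: 19.65
eef_pos: [0.474, -0.3054, 0.2553]
tool_rot: [-0.001, 1.0, 0.026, -0.001]
contact_force: [0.4, 0.3, -1.4]
gripper_width: 0.414
grasp_force: 40.7
```

```bash
python3 - <<'E'
from h import *
st(); shot('wrist','wr3')
E
```

```text
t 19.65 p [ 0.474  -0.3054  0.2553] yawY -1.519 F [ 0.4  0.3 -1.4] g 0.414 40.7 q [ 0.54  0.3  -0.09  1.82  0.03  1.03 -1.09]
```

View pics/wr3.png

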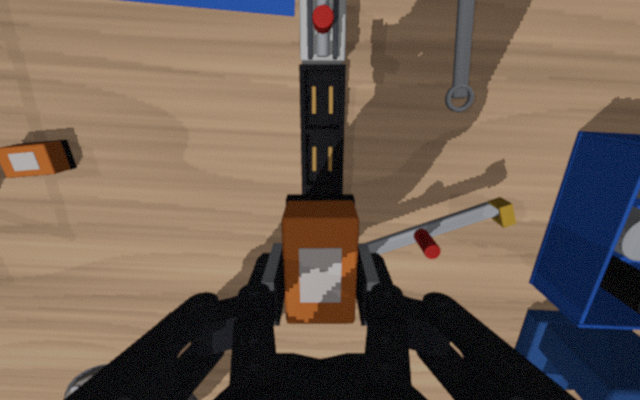

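The picture shows carrier pockets 2 and 3 at about (322,158) and (322,98), the bolt knob at (323,15), the lever knob at (427,243), and the held module at (320,260). I'll fit the carrier from depth.

```bash
python3 - <<'E'
from h import *
from scipy.optimize import minimize
im,P=cloud('wrist')
R=(P[...,0]>.42)&(P[...,0]<.64)&(P[...,1]>-.36)&(P[...,1]<-.25)
for lo,hi,nm in((.010,.022,'wall'),(.002,.0105,'floor+'),(.046,.060,'seat'),(.060,.075,'rails')):
    q=P[R&(P[...,2]>lo)&(P[...,2]<hi)&(cv2.cvtColor(im,cv2.COLOR_RGB2GRAY)<(60 if hi<.03 else 256))]
    if len(q)<20: continue
    c,w,a=cv2.minAreaRect((q[:,:2]*1000).astype(np.float32)); print(nm,len(q),np.round(c,1),np.round(w,1),round(a,2),q[:,2].mean().round(4))
# dark mask edges in image -> world at z=.016
g=cv2.cvtColor(im,cv2.COLOR_RGB2GRAY)
for v in range(70,190,15): 
    r=g[v,280:370].astype(int); d=np.where(r<50)[0]+280
    a,b=ray('wrist',d.min()-.5,v,.016),ray('wrist',d.max()+.5,v,.016); print(v,d.min(),d.max(),a[:2].round(4),b[:2].round(4),'mid',((a+b)/2)[:2].round(4),'w',np.linalg.norm(a-b).round(4))
print('z-profile col 322', [(v,round(P[v,322,0],4),round(P[v,322,2],4)) for v in range(56,190,3)])
E
```

```text
wall 1796 [ 512.8 -306.1] [150.8  50.5] 2.98 0.0149
floor+ 3235 [ 508.5 -305.5] [148.5  40.2] 3.0 0.0054
seat 1283 [ 613.9 -300. ] [51.2 44. ] 2.83 0.0534
rails 1031 [ 613. -300.] [47.4 29. ] 2.74 0.0653
70 300 344 [ 0.5805 -0.2773] [ 0.5831 -0.327 ] mid [ 0.5818 -0.3022] w 0.0498
85 301 344 [ 0.565  -0.2789] [ 0.5676 -0.3283] mid [ 0.5663 -0.3036] w 0.0495
100 301 344 [ 0.5489 -0.2794] [ 0.5515 -0.3295] mid [ 0.5502 -0.3045] w 0.0502
115 301 343 [ 0.5323 -0.2799] [ 0.535  -0.3297] mid [ 0.5336 -0.3048] w 0.0499
130 302 343 [ 0.5153 -0.2816] [ 0.5179 -0.331 ] mid [ 0.5166 -0.3063] w 0.0495
145 302 343 [ 0.4976 -0.2822] [ 0.5003 -0.3324] mid [ 0.499  -0.3073] w 0.0503
160 302 342 [ 0.4794 -0.2828] [ 0.482  -0.3326] mid [ 0.4807 -0.3077] w 0.0499
175 303 342 [ 0.4606 -0.2846] [ 0.4632 -0.3341] mid [ 0.4619 -0.3094] w 0.0495
z-profile col 322 [(56, np.float64(0.5917), np.float64(0.0558)), (59, np.float64(0.5894), np.float64(0.0523)), (62, np.float64(0.5886), np.float64(0.0313)), (65, np.float64(0.5869), np.float64(0.0163)), (68, np.float64(0.5839), np.float64(0.0153)), (71, np.float64(0
[... 1147 characters left out ...]
146, np.float64(0.4959), np.float64(0.0049)), (149, np.float64(0.4921), np.float64(0.0048)), (152, np.float64(0.4884), np.float64(0.0048)), (155, np.float64(0.4847), np.float64(0.005)), (158, np.float64(0.4811), np.float64(0.006)), (161, np.float64(0.4771), np.float64(0.0052)), (164, np.float64(0.4734), np.float64(0.0057)), (167, np.float64(0.4692), np.float64(0.0044)), (170, np.float64(0.4655), np.float64(0.0053)), (173, np.float64(0.4614), np.float64(0.0043)), (176, np.float64(0.4574), np.float64(0.0044)), (179, np.float64(0.4537), np.float64(0.0054)), (182, np.float64(0.4498), np.float64(0.0056)), (185, np.float64(0.4483), np.float64(0.0139)), (188, np.float64(0.444), np.float64(0.0127))]
```

```bash
cat >> h.py <<'E'
def held(p):
    im,P=cloud('wrist');h=cv2.cvtColor(im,cv2.COLOR_RGB2HSV)
    v,u=np.mgrid[:400,:640]
    z=P[...,2]-p[2]
    o=(abs(P[...,0]-p[0])<.06)&(abs(P[...,1]-p[1])<.06)&(abs(z)<.03)&(u>275)&(u<365)&(v>180)&(v<330)&(((h[...,0]>3)&(h[...,0]<20)&(h[...,1]>120))|((h[...,1]<60)&(h[...,2]>90)))
    zz=P[...,2][o]; hist,e=np.histogram(zz,40); zt=e[hist.argmax()]
    q=P[o&(abs(P[...,2]-zt)<.005)]
    c,w,a=cv2.minAreaRect((q[:,:2]*1000).astype(np.float32)); print('held',len(q),'c',np.round(c,1),np.round(w,1),round(a,2),'ztop-tcp',np.round(np.median(q[:,2])-p[2],4),'dc',np.round(np.array(c)-p[:2]*1000,1))
E
python3 - <<'E'
from h import *
st(); held(bot.get_obs()['eef_pos'])
E
```

```text
t 19.7 p [ 0.4743 -0.3045  0.2553] yawY -1.518 F [ 0.7  0.8 -1.5] g 0.411 40.7 q [ 0.54  0.3  -0.09  1.82  0.03  1.03 -1.09]
held 7936 c [ 475.5 -305.6] [60.5 36.8] 3.01 ztop-tcp -0.0045 dc [ 1.2 -1.2]
```

Held module at (0.4755,-0.3056), yaw 3.0°, equal to the carrier's. Pocket 2 is at (0.481,-0.3075). Approaching to about 20 mm above the walls.

Call:
servo_tool(
  motion=[
    [[0,0.023,-0.008,-0.75,0],[0,0.023,-0.008,-0.75,0],[0,0.023,-0.008,-0.75,0],[0,0.023,-0.008,-0.75,0],[0,0.023,-0.008,-0.75,0],[0,0.023,-0.008,-0.75,0],[0,0,0,0,0],[0,0,0,0,0],[0,0,0,0,0]],
  ],
)

```text
t: 20.6
eef_pos: [0.4812, -0.3074, 0.0779]
tool_rot: [0.0, 1.0, 0.026, 0.001]
contact_force: [0.4, 0.3, -1.6]
gripper_width: 0.411
grasp_force: 40.5
```

```bash
python3 - <<'E'
from h import *
st(); shot('wrist'); held(bot.get_obs()['eef_pos'])
im,P=cloud('wrist'); g=cv2.cvtColor(im,cv2.COLOR_RGB2GRAY)
R=(P[...,0]>.42)&(P[...,0]<.64)&(P[...,1]>-.36)&(P[...,1]<-.25)
for lo,hi in((.010,.022),(.002,.0095)):
    q=P[R&(P[...,2]>lo)&(P[...,2]<hi)&(g<60)]
    c,w,a=cv2.minAreaRect((q[:,:2]*1000).astype(np.float32)); print(len(q),np.round(c,1),np.round(w,1),round(a,2),'y at .481 line:',round(c[1]+(481-c[0])*.0524,1))
# pocket 3 floor extents along x
q=P[R&(P[...,2]<.0095)&(P[...,2]>.002)&(P[...,0]>.515)&(g<60)]; print('p3 x',np.percentile(q[:,0],[0,1,99,100]).round(4),'y',np.percentile(q[:,1],[1,99]).round(4))
E
```

```text
t 20.6 p [ 0.4812 -0.3074  0.0779] yawY -1.518 F [ 0.4  0.3 -1.6] g 0.411 40.5 q [ 0.52  0.53 -0.08  1.94  0.07  0.67 -1.12]
held 7957 c [ 482.3 -307.6] [61.2 36.6] 2.6 ztop-tcp -0.0047 dc [1.1 0. ]
4559 [ 538.4 -304.5] [99.5 51.3] 2.97 y at .481 line: -307.5
7070 [ 541.6 -303.8] [81.6 40.4] 3.07 y at .481 line: -307.0
p3 x [0.517  0.5182 0.5822 0.5833] y [-0.3237 -0.2829]
```

Call:
servo_tool(
  motion=[
    [[0,-0.03,0.005,0,0],[0,0,0,-0.15,0],[0,0,0,-0.15,0],[0,0,0,-0.15,0],[0,0,0,-0.15,0],[0,0,0,-0.1,0],[0,0,0,-0.1,0],[0,0,0,0,0]],
  ],
)

```text
t: 21.45
eef_pos: [0.4788, -0.3071, 0.0442]
tool_rot: [-0.0, 1.0, 0.026, -0.0]
contact_force: [-0.3, 0.2, -0.8]
gripper_width: 0.408
grasp_force: 40.7
```

Call:
servo_tool(
  motion=[
    [[0,0,0,-0.04,0],[0,0,0,0,0],[0.5,0,0,0,0],[0.6,0,0,0,0],[0.6,0,0,0,0],[0.6,0,0,0,0],[0.6,0,0,0.5,0],[0.6,0,0,0.9,0],[0.6,0,0,0.9,0],[0.6,0,0,0.9,0],[0.6,0,0,0.9,0],[1,0,0,0.9,0],[1,0,0,0.3,0],[1,0,0,0,0]],
  ],
)

```text
t: 22.85
eef_pos: [0.4798, -0.3078, 0.2568]
tool_rot: [0.001, 1.0, 0.026, 0.002]
contact_force: [-0.0, -0.4, -0.9]
gripper_width: 0.996
grasp_force: 0.0
```

```bash
python3 - <<'E'
from h import *
st()
for n in('wrist','scene','side'):shot(n)
im,P=cloud('wrist');h=cv2.cvtColor(im,cv2.COLOR_RGB2HSV)
m=(P[...,2]>.030)&(P[...,2]<.06)&(abs(P[...,0]-.48)<.037)&(abs(P[...,1]+.307)<.028)
q=P[m];print('seated',len(q),cv2.minAreaRect((q[:,:2]*1000).astype(np.float32)),'z',np.percentile(q[:,2],[5,50,95]).round(4))
relays()
E
```

```text
t 22.85 p [ 0.4798 -0.3078  0.2568] yawY -1.52 F [-0.  -0.4 -0.9] g 0.996 0.0 q [ 0.54  0.3  -0.09  1.81  0.03  1.03 -1.09]
seated 1592 ((480.2644348144531, -305.03240966796875), (59.78896713256836, 35.86634826660156), 3.118725061416626) z [0.0377 0.0393 0.0408]
scene 105 c [466.9  38.2] size [36.5 56.3] longaxis 98.3
side 102 c [465.4  41.2] size [33.8 60.1] longaxis 99.0
```

B is seated, top at 39.3 mm against a nominal 40. Back for A.

Call:
servo_tool(
  motion=[
    [[1,-0.026,0.62,0,0.99],[1,-0.026,0.62,0,0.99],[1,-0.026,0.62,0,0.99],[1,-0.026,0.62,0,0.99],[1,-0.026,0.62,0,0.99],[1,-0.026,0.62,0,0.99],[1,-0.026,0.62,0,0.99],[1,-0.026,0.62,0,0.99],[1,-0.026,0.62,0,0.99],[1,-0.026,0.62,0,0.99],[1,-0.026,0.62,0,0.99],[1,-0.026,0.62,0,0.99],[1,-0.026,0.62,0,0.99],[1,-0.026,0.62,0,0.99],[1,0,0,0,0],[1,0,0,0,0],[1,0,0,0,0]],
  ],
)

```text
t: 24.7
eef_pos: [0.4638, 0.0389, 0.2539]
tool_rot: [-0.001, 0.655, 0.755, -0.001]
contact_force: [-0.9, -0.9, 0.4]
gripper_width: 1.002
grasp_force: 0.0
```

```bash
python3 - <<'E'
from h import *
st(); shot('wrist','wr4'); wr((.4,.65,-.05,.14))
E
```

```text
t 24.7 p [0.4638 0.0389 0.2539] yawY 0.141 F [-0.9 -0.9  0.4] g 1.002 0.0 q [ 0.28  0.17 -0.55  2.01  0.11  0.99 -0.18]
wrist px [321. 167.] c [464.9  39. ] size [35.8 59.5] long 98.5 z 0.0335
```

Call:
servo_tool(
  motion=[
    [[1,0.02,0,-0.68,0.03],[1,0,0,-0.68,0],[1,0,0,-0.68,0],[1,0,0,-0.68,0],[1,0,0,-0.68,0],[1,0,0,-0.68,0],[1,0,0,-0.68,0],[1,0,0,-0.68,0],[1,0,0,0,0],[0,0,0,0,0],[0,0,0,0,0],[0,0,0,0,0],[0,0,0,0,0],[0,0,0,0,0],[0,0,0,0,0]],
  ],
  newtons=40,
)

```text
t: 26.25
eef_pos: [0.4659, 0.0399, 0.0386]
tool_rot: [0.001, 0.653, 0.757, 0.001]
contact_force: [-1.4, -1.1, 6.1]
gripper_width: 0.41
grasp_force: 39.9
```

Call:
servo_tool(
  motion=[
    [[0,0,0,0.7,0],[0,0,0,0.9,0],[0,0,0,0.9,0],[0,0,0,0,0]],
  ],
)

```text
t: 26.65
eef_pos: [0.4681, 0.0405, 0.1419]
tool_rot: [0.003, 0.653, 0.757, 0.003]
contact_force: [0.6, 0.2, -1.4]
gripper_width: 0.409
grasp_force: 41.3
```

Call:
servo_tool(
  motion=[
    [[0,-0.098,-0.625,0.2,-0.99],[0,-0.098,-0.625,0.2,-0.99],[0,-0.098,-0.625,0.2,-0.99],[0,-0.098,-0.625,0.2,-0.99],[0,-0.098,-0.625,0.2,-0.99],[0,-0.098,-0.625,0.2,-0.99],[0,-0.098,-0.625,0.2,-0.99],[0,-0.098,-0.625,0.2,-0.99],[0,-0.098,-0.625,0.2,-0.99],[0,-0.098,-0.625,0.2,-0.99],[0,-0.098,-0.625,0.2,-0.99],[0,-0.098,-0.625,0.2,-0.99],[0,-0.098,-0.625,0.2,-0.99],[0,-0.098,-0.625,0.2,-0.99],[0,0,0,0,0],[0,0,0,0,0],[0,0,0,0,0]],
  ],
)

```text
t: 28.35
eef_pos: [0.4101, -0.3088, 0.2487]
tool_rot: [-0.001, 1.0, 0.029, -0.0]
contact_force: [-0.2, 0.7, -2.6]
gripper_width: 0.41
grasp_force: 41.2
```

```bash
cat >> h.py <<'E'
def mod2():
    im,P=cloud('wrist')
    m=(P[...,2]>.032)&(P[...,2]<.047)&(abs(P[...,0]-.48)<.037)&(abs(P[...,1]+.307)<.028)
    q=P[m]; c,w,a=cv2.minAreaRect((q[:,:2]*1000).astype(np.float32)); print('B',np.round(c,1),np.round(w,1),round(a,2))
    g=cv2.cvtColor(im,cv2.COLOR_RGB2GRAY)
    q=P[(P[...,2]<.0095)&(P[...,2]>.002)&(P[...,0]>.515)&(P[...,0]<.59)&(abs(P[...,1]+.304)<.03)&(g<60)]; c,w,a=cv2.minAreaRect((q[:,:2]*1000).astype(np.float32)); print('p3',len(q),np.round(c,1),np.round(w,1),round(a,2))
E
python3 - <<'E'
from h import *
st(); shot('wrist'); held(bot.get_obs()['eef_pos']); mod2()
E
```

```text
t 28.35 p [ 0.4101 -0.3088  0.2487] yawY -1.514 F [-0.2  0.7 -2.6] g 0.41 41.2 q [ 0.59  0.22 -0.07  1.94  0.02  0.99 -1.01]
held 7790 c [ 409.8 -308.8] [60.7 36.8] 2.78 ztop-tcp -0.0052 dc [-0.4 -0.1]
B [ 480.1 -305. ] [58.9 35.9] 3.44
p3 2130 [ 551.1 -303.3] [64.1 40.2] 3.01
```

Call:
servo_tool(
  motion=[
    [[0,0.005,-0.008,-0.71,0],[0,0.005,-0.008,-0.71,0],[0,0.005,-0.008,-0.71,0],[0,0.005,-0.008,-0.71,0],[0,0.005,-0.008,-0.71,0],[0,0.005,-0.008,-0.71,0],[0,0,0,0,0],[0,0,0,0,0],[0,0,0,0,0]],
  ],
)

```text
t: 29.3
eef_pos: [0.4125, -0.3122, 0.0803]
tool_rot: [0.001, 1.0, 0.028, 0.001]
contact_force: [0.4, 0.6, -2.4]
gripper_width: 0.411
grasp_force: 41.1
```

```bash
python3 - <<'E'
from h import *
st(); shot('wrist'); held(bot.get_obs()['eef_pos']); mod2()
E
```

```text
t 29.3 p [ 0.4125 -0.3122  0.0803] yawY -1.515 F [ 0.4  0.6 -2.4] g 0.411 41.1 q [ 0.58  0.46 -0.06  2.06  0.05  0.61 -1.03]
held 7796 c [ 412.5 -312.4] [60.7 36.7] 3.48 ztop-tcp -0.0053 dc [-0.  -0.1]
B [ 475.9 -306.9] [67.9 39.6] 3.26
p3 3323 [ 532.8 -304.2] [27.2 40.4] 3.0
```

Call:
servo_tool(
  motion=[
    [[0,-0.04,0.04,0,0],[0,0,0,0,0],[0,0,0,-0.2,0],[0,0,0,-0.2,0],[0,0,0,-0.2,0],[0,0,0,-0.15,0],[0,0,0,-0.12,0],[0,0,0,0,0]],
  ],
)

```text
t: 30.15
eef_pos: [0.4096, -0.31, 0.0441]
tool_rot: [-0.0, 1.0, 0.028, -0.0]
contact_force: [-1.1, 1.4, 5.7]
gripper_width: 0.411
grasp_force: 42.8
```

Seated: a 5.7 N reaction at the expected depth. I'll release and look.

Call:
servo_tool(
  motion=[
    [[0.5,0,0,0,0],[0.6,0,0,0,0],[0.6,0,0,0,0],[0.6,0,0,0,0],[0.6,0,0,0.5,0],[0.6,0,0,0.9,0],[0.6,0,0,0.9,0],[0.6,0,0,0.9,0],[0.6,0,0,0.9,0],[0.6,0,0,0.6,0],[0.6,0,0,0,0],[0.6,0,0,0,0]],
  ],
)

```text
t: 31.35
eef_pos: [0.4098, -0.3104, 0.2322]
tool_rot: [0.0, 1.0, 0.027, 0.0]
contact_force: [0.1, -0.5, -0.2]
gripper_width: 0.6
grasp_force: 0.0
```

```bash
python3 - <<'E'
from h import *
st()
for n in('scene','side'):shot(n)
shot('wrist','wr5')
im,P=cloud('wrist')
for x,y in((.411,-.311),(.481,-.307)):
    m=(P[...,2]>.030)&(P[...,2]<.06)&(abs(P[...,0]-x)<.033)&(abs(P[...,1]-y)<.025)
    q=P[m];print('seated',len(q),cv2.minAreaRect((q[:,:2]*1000).astype(np.float32)),'z',np.percentile(q[:,2],[5,50,95]).round(4))
    A=np.c_[q[:,:2],np.ones(len(q))]; print('plane',np.linalg.lstsq(A,q[:,2],rcond=None)[0].round(4))
for n in('wrist','scene','side'):
    blobs(n,(0,150,60),(5,255,255),zr=(.05,.11),box=(.35,.68,-.6,-.25));blobs(n,(20,150,80),(32,255,255),zr=(.04,.1),box=(.35,.68,-.6,-.25))
E
```

```text
t 31.35 p [ 0.4098 -0.3104  0.2322] yawY -1.516 F [ 0.1 -0.5 -0.2] g 0.6 0.0 q [ 0.59  0.24 -0.07  1.96  0.02  0.95 -1.01]
seated 1815 ((409.9090576171875, -309.91943359375), (59.27231979370117, 36.02194595336914), 3.04695463180542) z [0.0376 0.0394 0.0407]
plane [-0.0168 -0.0025  0.0454]
seated 2220 ((479.9080505371094, -304.96173095703125), (58.84975051879883, 35.939517974853516), 2.6950058937072754) z [0.038  0.0395 0.0408]
plane [-0.002  -0.0018  0.0399]
wrist px [444. 198.] A 419 mean [ 0.408 -0.425  0.089] min [ 0.399 -0.434  0.065] max [ 0.414 -0.419  0.096]
wrist px [517. 151.] A 15 mean [ 0.45 -0.5   0.06] min [ 0.449 -0.501  0.054] max [ 0.451 -0.499  0.066]
wrist px [534. 162.] A 440 mean [ 0.443 -0.51   0.074] min [ 0.431 -0.519  0.067] max [ 0.454 -0.501  0.076]
scene px [194. 137.] A 41 mean [ 0.409 -0.425  0.085] min [ 0.402 -0.431  0.062] max [ 0.413 -0.418  0.101]
scene px [206. 197.] A 41 mean [ 0.62  -0.298  0.088] min [ 0.61  -0.305  0.07 ] max [ 0.626 -0.292  0.097]
scene px [166. 143.] A 39 mean [ 0.445 -0.508  0.073] min [ 0.431 -0.518  0.059] max [ 0.454 -0.502  0.079]
side px [372. 118.] A 19 mean [ 0.405 -0.418  0.079] min [ 0.4   -0.422  0.063] max [ 0.409 -0.412  0.097]
side px [314. 130.] A 26 mean [ 0.617 -0.293  0.086] min [ 0.611 -0.302  0.069] max [ 0.623 -0.287  0.095]
side px [366. 104.] A 15 mean [ 0.441 -0.509  0.074] min [ 0.43 -0.52  0.07] max [ 0.453 -0.5    0.078]
```

View pics/wr5.png

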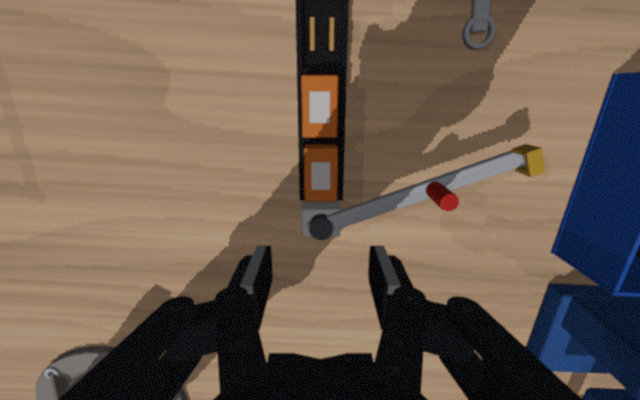

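Both modules are seated (tops 39.4 mm). In the picture the lever pin is at (320,226), knob at (442,196) and keeper at (530,160); in the world the pin is at (0.355,-0.314) and the knob at (0.407,-0.425). Next is gripping the lever knob.

Call:
servo_tool(
  motion=[
    [[0.6,-0.007,-0.287,0,-0.98],[0.6,-0.007,-0.287,0,-0.98],[0.6,-0.007,-0.287,0,-0.98],[0.6,-0.007,-0.287,0,-0.98],[0.6,-0.007,-0.287,0,-0.98],[0.6,-0.007,-0.287,0,-0.98],[0.6,-0.007,-0.287,0,-0.98],[0.6,-0.007,-0.287,0,-0.98],[0.6,-0.007,-0.287,0,-0.98],[0.6,-0.007,-0.287,0,-0.98],[0.6,0,0,0,0],[0.6,0,0,-0.75,0],[0.6,0,0,-0.75,0],[0.6,0,0,-0.75,0],[0.6,0,0,-0.75,0],[0.6,0,0,-0.72,0],[0.6,0,0,0,0]],
  ],
)

```text
t: 33.2
eef_pos: [0.4048, -0.422, 0.079]
tool_rot: [-0.001, 0.848, -0.53, -0.004]
contact_force: [-0.3, 0.7, 0.9]
gripper_width: 0.6
grasp_force: 0.0
```

Call:
servo_tool(
  motion=[
    [[0,0,0,0,0],[0,0,0,0,0],[0,0,0,0,0],[0,0,0,0,0],[0,0,0,0,0]],
  ],
  newtons=25,
)

```text
t: 33.7
eef_pos: [0.4077, -0.4259, 0.0849]
tool_rot: [0.0, 0.847, -0.532, 0.001]
contact_force: [-1.1, 0.3, 6.3]
gripper_width: 0.203
grasp_force: 25.9
```

```bash
python3 - <<'E'
from h import *
st(); p=bot.get_obs()['eef_pos']; c=np.array([.3549,-.3139]); d=p[:2]-c; print(np.hypot(*d),np.arctan2(d[1],d[0])-.0524)
E
```

```text
t 33.7 p [ 0.4077 -0.4259  0.0849] yawY -2.692 F [-1.1  0.3  6.3] g 0.203 25.9 q [ 0.59  0.55  0.15  1.9  -0.12  0.7  -1.88]
0.1238035663245245 -1.1827656372012374
```

```bash
python3 -c "
import numpy as np
t=np.linspace(-1.1305,.0524+.02,13); p=.124*np.c_[np.cos(t),np.sin(t)]
d=np.round(np.diff(p,axis=0)/.04,2); print(d.tolist(), np.diff(t)[0]/.12, d.sum(0)*.04,p[-1]-p[0])"
```

```text
[[0.27, 0.15], [0.26, 0.17], [0.24, 0.2], [0.22, 0.22], [0.2, 0.24], [0.17, 0.26], [0.14, 0.28], [0.11, 0.29], [0.09, 0.3], [0.06, 0.31], [0.02, 0.31], [-0.01, 0.31]] 0.8353472222222232 [0.0708 0.1216] [0.07082542 0.12114331]
```

Call:
servo_tool(
  motion=[
    [[0,0.27,0.15,0,0.83],[0,0.26,0.17,0,0.83],[0,0.24,0.2,0,0.83],[0,0.22,0.22,0,0.83],[0,0.2,0.24,0,0.83],[0,0.17,0.26,0,0.83],[0,0.14,0.28,0,0.83],[0,0.11,0.29,0,0.83],[0,0.09,0.3,0,0.83],[0,0.06,0.31,0,0.83],[0,0.02,0.31,0,0.83],[0,-0.01,0.31,0,0.83],[0,0,0,0,0],[0,0,0,0,0]],
  ],
)

```text
t: 35.1
eef_pos: [0.4781, -0.3071, 0.085]
tool_rot: [0.002, 0.999, 0.036, 0.001]
contact_force: [-1.3, -7.9, 3.8]
gripper_width: 0.204
grasp_force: 26.7
```

```bash
python3 - <<'E'
from h import *
st(); p=bot.get_obs()['eef_pos']; c=np.array([.3549,-.3139]); d=p[:2]-c; print(np.hypot(*d),np.arctan2(d[1],d[0])-.0524)
E
```

```text
t 35.1 p [ 0.4781 -0.3071  0.085 ] yawY -1.499 F [-1.3 -7.9  3.8] g 0.204 26.7 q [ 0.59  0.52 -0.17  1.94  0.14  0.69 -1.16]
0.12338246319889937 0.00274812615356531
```

The lever is at its stop with an 8 N reaction. I'll release and move above the bolt knob.

Call:
servo_tool(
  motion=[
    [[0.4,0,0,0,0],[0.5,0,0,0,0],[0.5,0,0,0,0],[0.5,0,0,0.4,0],[0.5,0,0,0.8,0],[0.5,0,0,0.8,0],[0.5,0.5,0,0.8,0],[0,0.9,0.05,0.2,0],[0,0.9,0.05,0,0],[0,0.5,0.05,0,0],[0,0.5,0.05,0,0],[0,0,0,0,0],[0,0,0,0,0]],
  ],
)

```text
t: 36.4
eef_pos: [0.6094, -0.295, 0.2027]
tool_rot: [-0.0, 0.999, 0.037, -0.001]
contact_force: [0.1, 0.4, 0.1]
gripper_width: 0.0
grasp_force: 0.0
```

```bash
python3 - <<'E'
from h import *
st(); shot('wrist','wr6'); shot('scene');shot('side')
for n in('wrist','scene','side'):
    blobs(n,(0,150,60),(5,255,255),zr=(.05,.11),box=(.35,.68,-.6,-.25));blobs(n,(20,150,80),(32,255,255),zr=(.04,.1),box=(.35,.68,-.6,-.25))
im=cv2.imread('pics/wr6.png'); 
o=[]
for n,(u,v) in (('scene',(220,182)),('side',(345,140))):
    i=load(n)[0][:,:,::-1]; o.append(cv2.resize(i[v-40:v+40,u-53:u+53],(400,300),interpolation=cv2.INTER_CUBIC))
cv2.imwrite('pics/a6.png',np.vstack([np.hstack(o),cv2.resize(im[50:350,120:520],(800,300))]) if 0 else np.hstack(o))
E
```

```text
t 36.4 p [ 0.6094 -0.295   0.2027] yawY -1.496 F [0.1 0.4 0.1] g 0.0 0.0 q [ 0.49  0.53 -0.19  1.59  0.11  1.03 -1.22]
wrist px [327. 189.] A 391 mean [ 0.62 -0.3   0.09] min [ 0.612 -0.307  0.076] max [ 0.627 -0.293  0.094]
wrist px [320. 331.] A 83 mean [ 0.48  -0.305  0.095] min [ 0.473 -0.309  0.094] max [ 0.487 -0.301  0.096]
wrist px [324. 235.] A 379 mean [ 0.571 -0.302  0.074] min [ 0.564 -0.314  0.073] max [ 0.577 -0.29   0.075]
scene px [221. 161.] A 45 mean [ 0.483 -0.305  0.086] min [ 0.473 -0.313  0.062] max [ 0.487 -0.298  0.1  ]
scene px [206. 196.] A 45 mean [ 0.62  -0.298  0.088] min [ 0.608 -0.307  0.07 ] max [ 0.625 -0.291  0.097]
scene px [212. 186.] A 50 mean [ 0.57  -0.301  0.072] min [ 0.562 -0.314  0.058] max [ 0.576 -0.289  0.079]
side px [314. 130.] A 28 mean [ 0.617 -0.294  0.086] min [ 0.611 -0.305  0.072] max [ 0.623 -0.286  0.096]
side px [350. 132.] A 8 mean [ 0.48  -0.305  0.094] min [ 0.475 -0.314  0.089] max [ 0.485 -0.298  0.097]
side px [326. 134.] A 27 mean [ 0.57  -0.299  0.071] min [ 0.563 -0.317  0.061] max [ 0.576 -0.287  0.079]
```

View pics/a6.png

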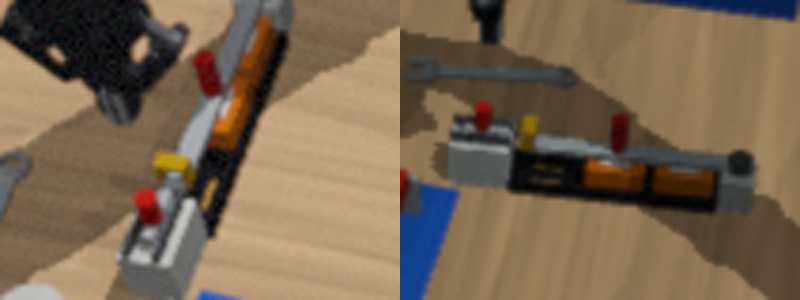

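The lever lies shut over both modules, with the keeper at (0.5705,-0.302) on the carrier axis. The bolt knob is at (0.6195,-0.300). I'll lower the closed fingers beyond it.

Call:
servo_tool(
  motion=[
    [[0,0.55,-0.06,0,0],[0,0.55,-0.06,0,0],[0,0,0,0,0],[0,0,0,-0.68,0],[0,0,0,-0.68,0],[0,0,0,-0.68,0],[0,0,0,-0.68,0],[0,0,0,0,0],[0,0,0,0,0]],
  ],
)

```text
t: 37.45
eef_pos: [0.6531, -0.3007, 0.0949]
tool_rot: [-0.0, 0.999, 0.037, -0.0]
contact_force: [0.5, 0.8, 0.3]
gripper_width: 0.001
grasp_force: 0.0
```

Call:
servo_tool(
  motion=[
    [[0,-0.15,-0.008,0,0],[0,-0.15,-0.008,0,0],[0,-0.15,-0.008,0,0],[0,-0.15,-0.008,0,0],[0,-0.15,-0.008,0,0],[0,-0.15,-0.008,0,0],[0,-0.1,-0.005,0,0],[0,0,0,0,0],[0,0,0,0,0]],
  ],
)

```text
t: 38.35
eef_pos: [0.613, -0.3025, 0.094]
tool_rot: [-0.0, 0.999, 0.037, -0.001]
contact_force: [-0.2, -0.5, -0.2]
gripper_width: 0.005
grasp_force: 0.0
```

Call:
servo_tool(
  motion=[
    [[0,-0.1,-0.005,0,0],[0,-0.1,-0.005,0,0],[0,0,0,0,0],[0,0,0,0,0]],
  ],
)

```text
t: 38.75
eef_pos: [0.6084, -0.3025, 0.0948]
tool_rot: [0.0, 0.999, 0.038, 0.003]
contact_force: [8.7, -1.3, -5.5]
gripper_width: -0.002
grasp_force: 4.1
```

```bash
python3 - <<'E'
from h import *
st(); shot('scene');shot('side')
for n in('scene','side'):
    blobs(n,(0,150,60),(5,255,255),zr=(.05,.11),box=(.35,.68,-.6,-.25))
E
```

```text
t 38.75 p [ 0.6084 -0.3025  0.0948] yawY -1.496 F [ 8.7 -1.3 -5.5] g -0.002 4.1 q [ 0.49  0.65 -0.18  1.66  0.14  0.84 -1.24]
scene px [221. 160.] A 41 mean [ 0.483 -0.305  0.087] min [ 0.475 -0.313  0.065] max [ 0.487 -0.299  0.1  ]
side px [321. 131.] A 27 mean [ 0.588 -0.296  0.086] min [ 0.582 -0.306  0.07 ] max [ 0.596 -0.29   0.095]
side px [350. 132.] A 8 mean [ 0.478 -0.304  0.094] min [ 0.475 -0.309  0.091] max [ 0.483 -0.3    0.098]
```

The bolt is at its stop (8.7 N, knob at x 0.588). A slightly firmer push, then I'll retreat and check.

Call:
servo_tool(
  motion=[
    [[0,-0.12,-0.005,0,0],[0,0,0,0,0],[0,0,0,0,0]],
  ],
)

```text
t: 39.15
eef_pos: [0.6079, -0.3025, 0.0955]
tool_rot: [0.001, 0.999, 0.038, 0.007]
contact_force: [19.6, -2.7, -12.9]
gripper_width: 0.002
grasp_force: 9.7
```

Call:
servo_tool(
  motion=[
    [[0,0.4,0.02,0,0],[0,0.6,0.02,0,0],[0,0,0,0.5,0],[0,0,0,0.8,0],[0,0,0,0.8,0],[0,0,0,0.8,0],[0,0,0,0.8,0],[0,-0.8,0.3,0,0],[0,-0.8,0.3,0,0],[0,0,0,0,0],[0,0,0,0,0]],
  ],
)

```text
t: 40.25
eef_pos: [0.5762, -0.2776, 0.2427]
tool_rot: [0.0, 0.999, 0.037, -0.0]
contact_force: [-0.2, 0.4, 0.2]
gripper_width: -0.002
grasp_force: 0.0
```

```bash
python3 - <<'E'
from h import *
st(); [shot(n) for n in('wrist','scene','side')]
for n in('wrist','scene','side'):
    blobs(n,(0,150,60),(5,255,255),zr=(.05,.11),box=(.35,.68,-.6,-.25));blobs(n,(20,150,80),(32,255,255),zr=(.04,.1),box=(.35,.68,-.6,-.25))
    blobs(n,(0,150,60),(5,255,255),zr=(.055,.075),box=(.65,.74,-.26,-.05))
relays(box=(.3,.7,-.1,.4))
a,b=load('scene')[0][100:300,150:460],load('wrist')[0]
cv2.imwrite('pics/fin.png',np.hstack([cv2.resize(a,(465,300)),cv2.resize(b[:,160:480],(240,300))])[:,:,::-1])
E
```

```text
t 40.25 p [ 0.5762 -0.2776  0.2427] yawY -1.497 F [-0.2  0.4  0.2] g -0.002 0.0 q [ 0.5   0.44 -0.2   1.64  0.1   1.07 -1.23]
wrist px [346. 173.] A 286 mean [ 0.591 -0.301  0.091] min [ 0.583 -0.308  0.078] max [ 0.598 -0.294  0.094]
wrist px [343. 189.] A 299 mean [ 0.571 -0.302  0.074] min [ 0.565 -0.314  0.071] max [ 0.577 -0.29   0.076]
wrist px [221.  50.] A 2422 mean [ 0.69  -0.18   0.065] min [ 0.68  -0.223  0.063] max [ 0.7   -0.138  0.067]
scene px [221. 160.] A 44 mean [ 0.482 -0.305  0.086] min [ 0.472 -0.313  0.063] max [ 0.487 -0.299  0.1  ]
scene px [209. 189.] A 39 mean [ 0.591 -0.3    0.087] min [ 0.583 -0.311  0.068] max [ 0.596 -0.294  0.096]
scene px [214. 186.] A 35 mean [ 0.57  -0.296  0.074] min [ 0.563 -0.313  0.058] max [ 0.576 -0.289  0.08 ]
scene px [239. 231.] A 212 mean [ 0.694 -0.178  0.066] min [ 0.685 -0.219  0.057] max [ 0.701 -0.136  0.07 ]
side px [321. 131.] A 26 mean [ 0.588 -0.296  0.086] min [ 0.582 -0.305  0.071] max [ 0.596 -0.29   0.095]
side px [350. 132.] A 10 mean [ 0.48  -0.304  0.095] min [ 0.475 -0.314  0.092] max [ 0.487 -0.299  0.098]
side px [326. 134.] A 24 mean [ 0.569 -0.299  0.073] min [ 0.563 -0.313  0.064] max [ 0.576 -0.286  0.078]
side px [288. 154.] A 103 mean [ 0.688 -0.174  0.065] min [ 0.678 -0.217  0.058] max [ 0.698 -0.132  0.07 ]
```

View pics/fin.png

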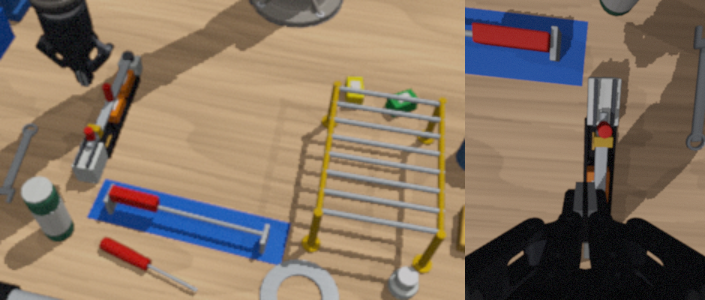

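The guard is empty, both modules sit under the shut lever, the bolt is through the keeper (knob at 0.59), and the hook stands on the mat. Handing in.

```bash
python3 -c "
from station import bot
print(bot.hand_in())"
```

```text
the job is handed in; nothing more can be done
None
```

The job is handed in. There were two relay modules and both are seated; the lever is shut, the bolt is home in the keeper, and the hook is standing on its mat. The hand-in gave no verdict, so this rests on my last camera views and the forces felt at the stops.

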